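Open the left chamber of a twin water filter

ROBOT

A 7-joint arm with a two-finger parallel gripper is mounted at the origin on a cart in front of the work surface, level with it; the furniture and walls round the work are solid. World frame = base frame: x ahead of the robot, y to its left, z up, the work surface at z = 0. Lengths are in mm, angles in rad, forces in N, time in s.
With the tool pointing down it reaches from about 400 to 875 mm from the base axis. Payload 4.4 kg.
Tool frame: the origin (TCP) lies at the very end of the fingers, on their centre line; the grasp point (between the pads) lies 19 mm behind it; z points along the fingers, x is the direction in which the jaws open and shut, and the axes are right-handed (so a half turn about z gives the same grasp; the last joint's range is limited). The gripper opens to 85 mm and grips with 20 to 120 N. Pads are 22 mm wide; open, the fingers measure 114 mm over their backs; the gripper's body (76 mm by 85 mm) begins 54 mm behind the grasp point. The pads swing forward as they close: fully open they stand 13 mm farther back than shut.
Start: joints at [-1.368, 0.628, 0.038, 1.517, -0.027, 0.996, -0.02], TCP at [172.599, 626.68, 231.313] pointing down, gripper open.
Joint ranges: [-3.06, 3.06], [-0.37, 2.12], [-1.25, 1.32], [0.18, 2.47], [-1.1, 4.24], [0.23, 1.98], [-2.94, 2.94]. Speed limits (rad/s): [2.57, 2.57, 3.14, 3.14, 3.14, 3.14, 3.14].

INTERFACE

Orientations are given as [roll, pitch, yaw] about the fixed x, y, z axes, in that order (R = Rz(yaw) Ry(pitch) Rx(roll)).
In Python, from cell import telemetry, get_image, get_calibration, ctrl gives the robot as it stands. The module is installed in compiled form; this text tells all that it offers.
- The arm moves only by the tool arm_command, never from a script. Its arguments are lists of equal length, an entry for each row: "rot": the turn, a rotation vector about the world's x, y, z in degrees, a list of three; "slide": the shift along the world's x, y, z in mm, a list of three; "gripper": the finger opening in mm, from 0 to 85.4. A call has 1 to 5 rows; each row shifts and turns the pose as measured when the row begins; what a row does not reach is not made up. A row lasts 1/12 s, in which the tool goes at most 41.7 mm and 7.16 degrees, less where a joint would pass 70% of its speed; a pose out of reach is approached as far as the arm can. A call with a gripper value outside its range is refused whole. The fingers move at their own pace and stop on an object; the grip force is fixed at half the most. Time passes only in rows, so rows that do not move let the fingers close. It gives the time, the measured TCP pose, the force and the opening at its end, in the units of the state.
- telemetry.read_state(): the state, without advancing time (a new reading comes with each control period).
- get_image(name): name is "scene" or "side" or "wrist"; returns (picture, depth): 480x640x3 uint8, red, green, blue; 480x640 float32, mm along the optical axis (not along the pixel's ray), 0 where there is no reading.
- get_calibration(name): a dict with "fx", "fy", "cx", "cy" (pixels), "xyz" and "attitude" of the camera in the world. Camera axes: x right, y up, looking along -z (the intrinsics and any distortion apply to the point x, -y, -z); pixel columns grow to the right and rows downward; lengths in mm; the calibration is good to about 2 mm. A picture is of the moment at which its call begins: read the wrist's pose just before it. get_calibration takes no time and is no camera call; for the wrist camera it gives the pose at the moment of the call.
- ctrl.finish_job(): hands the job in, once; it reports no verdict.
The state is a dict: "clock": time; "qpos": joint angles; "qd": joint speeds; "tau": joint torques, N m; "eef_pos": TCP position; "tool_rot": TCP orientation; "force": force on the tool from outside, world axes, zero at the start; "torque": the same for the moment, N m; "width": finger opening in mm.
Only numpy, scipy, OpenCV 4.12 (cv2) and the standard library are available. Lean on these libraries where they do the work, as an engineer would, in place of code of your own. Each camera call takes 0.05 s, during which the arm holds its last target.

TASK

The left chamber of the worktop water filter is due for a new cartridge: turn its two locking knobs to their open stops, so that their dogs swing clear of the cap's rim, then unscrew its cap. The two chambers are threaded opposite hands so that cartridges cannot be mixed up, and nobody remembers which is which, so feel whether this cap loosens counterclockwise or clockwise. Lift the cap off and finish while still holding it upright about 8 cm above its port; leave the right chamber locked and closed and do not disturb the things round about.

Things in the scene. Friction and masses are not known exactly. Their poses are not given: they have to be found in the camera images.
- filter_unit: Twin-chamber worktop water filter, fixed: two steel canisters under a white oblong deck with round ends (124 mm along its x, 404 mm along its y, deck top 92 mm up), a small steel tap in front. Origin: centre of its underside. x points to its back, away from the robot, y to its left (+105 mm: left port; -105 mm: right port); yaw up to 0.25 rad.
- port_left (a point): Centre of the left port, 95 mm above the worktop, where the closed cap's underside rests. The threaded neck, 22 mm tall, is hidden in the cap. Loosened, the cap turns 65 to 90 degrees (1.13 to 1.57 rad, then a stop), rising 5 mm, and can then be lifted straight up; short of that it cannot be pulled off.
- cap_left: Left chamber's cap, grey, loose, 110 to 210 g: fluted grip 56 mm in diameter, 43.5 mm tall, with a rim 72 mm in diameter, 5 mm thick at its foot (index rib at its -x). Origin: centre of its underside; z up. Closed, its yaw is the unit's. It may loosen counterclockwise or clockwise; the wrong way it meets a hard stop within 3 degrees, the right way it turns easily.
- port_right (a point): Centre of the right chamber's port, at seat height, 95 mm above the worktop.
- cap_right: The like cap of the right chamber, to be left alone. Origin: centre of its underside; z up.
- lock_left_outer_grip (a point): Left chamber, outer locking knob: centre of its round fluted black grip (26 mm diameter, 24 mm tall, vertical axis; this point is 9 mm below its top, 18 mm above the top of its steel dog, 30 mm above the cap seat). 75 mm to the left (unit +y) of the port axis. The point lies on the turning axis and does not move.
- lock_left_outer (a joint): Angle of the left chamber's outer locking knob, rad. 0 = locked, its dog (a steel bar 13 mm wide reaching 42 mm from the knob axis, 7 to 12 mm above the seat) points at the cap and laps over the cap's rim; grows as it turns counterclockwise seen from above; 1.45 = open stop, dog swung clear. Starts between 0 and 0.12. Turns stiffly (0.06 N m) and stays where left.
- lock_left_inner_grip (a point): Left chamber, inner locking knob: centre of its round fluted black grip (26 mm diameter, 24 mm tall, vertical axis; this point is 9 mm below its top, 18 mm above the top of its steel dog, 30 mm above the cap seat). 75 mm to the right (unit -y) of the port axis. The point lies on the turning axis and does not move.
- lock_left_inner (a joint): Angle of the left chamber's inner locking knob, rad. 0 = locked, its dog (a steel bar 13 mm wide reaching 42 mm from the knob axis, 7 to 12 mm above the seat) points at the cap and laps over the cap's rim; grows as it turns counterclockwise seen from above; 1.45 = open stop, dog swung clear. Starts between 0 and 0.12. Turns stiffly (0.06 N m) and stays where left.
- lock_right_outer_grip (a point): Right chamber, outer locking knob: centre of its round fluted black grip (26 mm diameter, 24 mm tall, vertical axis; this point is 9 mm below its top, 18 mm above the top of its steel dog, 30 mm above the cap seat). 75 mm to the right (unit -y) of the port axis. The point lies on the turning axis and does not move.
- lock_right_outer (a joint): Angle of the right chamber's outer locking knob, rad. 0 = locked, its dog (a steel bar 13 mm wide reaching 42 mm from the knob axis, 7 to 12 mm above the seat) points at the cap and laps over the cap's rim; grows as it turns counterclockwise seen from above; 1.45 = open stop, dog swung clear. Starts between 0 and 0.12. Turns stiffly (0.06 N m) and stays where left.
- lock_right_inner_grip (a point): Right chamber, inner locking knob: centre of its round fluted black grip (26 mm diameter, 24 mm tall, vertical axis; this point is 9 mm below its top, 18 mm above the top of its steel dog, 30 mm above the cap seat). 75 mm to the left (unit +y) of the port axis. The point lies on the turning axis and does not move.
- lock_right_inner (a joint): Angle of the right chamber's inner locking knob, rad. 0 = locked, its dog (a steel bar 13 mm wide reaching 42 mm from the knob axis, 7 to 12 mm above the seat) points at the cap and laps over the cap's rim; grows as it turns counterclockwise seen from above; 1.45 = open stop, dog swung clear. Starts between 0 and 0.12. Turns stiffly (0.06 N m) and stays where left.
- cartridge: Spare white filter cartridge standing upright on the worktop right of the filter, 29 mm in diameter, 84 mm tall. Bystander. Origin: centre of its underside.
- tumbler: Clear drinking glass, 80 mm in diameter, 91 mm tall, right of the filter. Bystander. Origin: centre of its underside.
- mug: White dotted mug, 82 x 114 mm with its handle, 91 mm tall, behind the filter's right end. Bystander. Origin: centre of its underside.
There are look-alikes about, which are no part of the job. Leave any brown or orange look-alike of the cap_left alone.

How it is judged:
By the outcome, as a careful person would: the job done as asked, in the order asked, and still so for the second after the job is handed in, while the arm keeps its last pose, push and grip.
It also fails if it takes over 58 s, if anything falls off the work surface, if the arm or the gripper's body presses on something with over 40 N, if the wrist force passes 120 N, or if a joint passes its speed limit or range.

## Working session

There is one attempt and no reset: what is moved stays moved. The work goes in short steps, Python scripts to look and compute and a tool call to move; the robot and the scene stay as the last step left them, time stands still between calls to the robot, and variables do not carry over. Pictures are saved under pics/ and viewed, and the job is handed in when it is done.

Besides the shell and the picture viewer there is one more tool, called after "Emit:" as name(argument=value, ...) on one line, values as JSON. arm_command: Moves the arm, as the interface text tells. Its arguments: {"type":"object","properties":{"rot":{"type":"array"},"slide":{"type":"array"},"gripper":{"type":"array"}},"required":["rot","slide","gripper"]}

```bash
mkdir -p pics; python3 - <<'E'
from cell import telemetry,get_image,get_calibration
import cv2
print(telemetry.read_state())
for n in("scene","side"):
    p,d=get_image(n);cv2.imwrite(f"pics/{n}0.png",p[:,:,::-1]);print(n,get_calibration(n))
E
```

```text
{'clock': 0.0, 'qpos': array([-1.36779834,  0.62934745,  0.03847078,  1.51834391, -0.0269958 ,
        0.99625693, -0.02001187]), 'qd': array([ 0.00185198, -0.000793  ,  0.00058108,  0.00051584,  0.00149584,
        0.00094127, -0.00149497]), 'tau': array([ 3.54092244e-04, -5.63406444e+01,  1.22653261e+00, -1.93442005e+01,
        1.11545407e-02,  1.05724524e-02, -6.42341988e-06]), 'eef_pos': array([172.45243678, 626.0863888 , 230.39643937]), 'tool_rot': array([3.14154860e+00, 1.83629970e-03, 1.30196593e+00]), 'force': array([-0.25666347,  0.09943292, -0.05505057]), 'torque': array([-0.00174983, -0.03252948,  0.04156804]), 'width': 85.16366919683708}
scene {'fx': 540.5638048308252, 'fy': 540.5638048308252, 'cx': 317.7203631033863, 'cy': 240.28577869140986, 'xyz': array([ 131.56388935, -770.40326762,  859.03030831]), 'attitude': array([ 0.83686234,  0.02206383, -0.53149223])}
side {'fx': 530.6318845396165, 'fy': 530.6318845396165, 'cx': 313.4967892767802, 'cy': 240.1110803140116, 'xyz': array([ 496.50030183, -927.36670691,  916.89170116]), 'attitude': array([ 0.8437254 ,  0.01035805, -0.06080496])}
```

View pics/scene0.png

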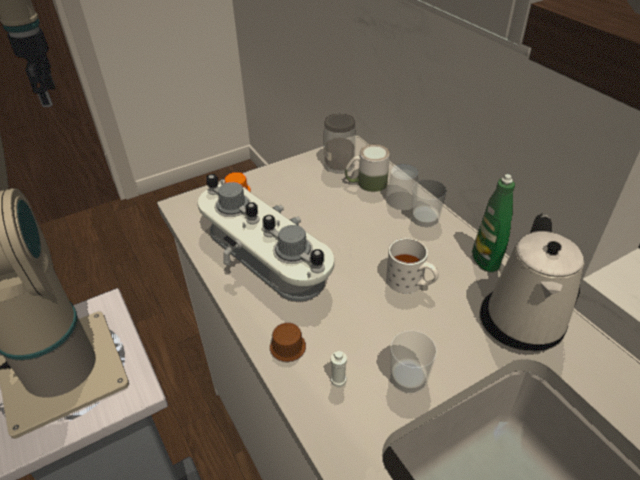

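View pics/side0.png

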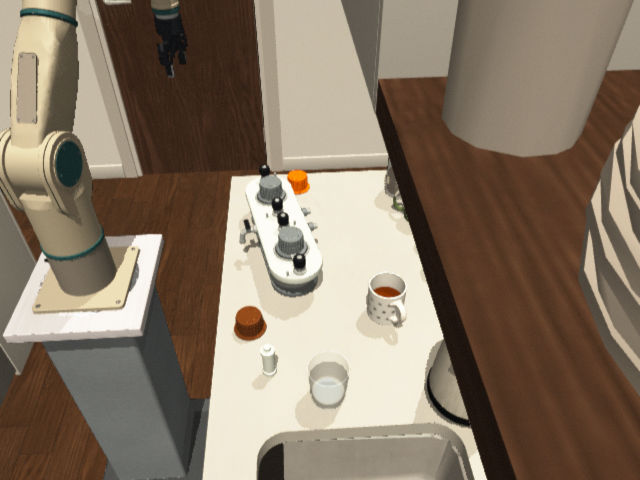

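```bash
cat > h.py <<'E'
import numpy as np,cv2
from scipy.spatial.transform import Rotation as R
from cell import telemetry,get_image,get_calibration
def cloud(n,save=None):
    c=get_calibration(n);p,d=get_image(n)
    if save: cv2.imwrite(f"pics/{save}.png",p[:,:,::-1])
    v,u=np.mgrid[0:480,0:640]
    P=np.stack([(u-c['cx'])/c['fx']*d,-(v-c['cy'])/c['fy']*d,-d],-1)
    W=P@R.from_euler('xyz',c['attitude']).as_matrix().T+c['xyz']
    W[d==0]=np.nan
    return p,W
def proj(n,X):
    c=get_calibration(n);q=(np.atleast_2d(X)-c['xyz'])@R.from_euler('xyz',c['attitude']).as_matrix()
    return np.stack([c['cx']+c['fx']*q[:,0]/-q[:,2],c['cy']-c['fy']*q[:,1]/-q[:,2]],1)
E
python3 - <<'E'
from h import *
for n,pts in(("scene",[(212,180),(252,207),(269,220),(317,255),(231,190),(292,232),(287,333),(340,352),(400,240)]),("side",[(265,170),(277,203),(283,217),(299,260),(270,184),(290,235)])):
    p,W=cloud(n)
    for u,v in pts: print(n,u,v,W[v,u].round(0),p[v,u])
    m=(W[...,2]>127)&(W[...,2]<137)&(p.max(2)<70)&(W[...,0]>300)&(W[...,0]<800)&(W[...,1]>-200)
    k,l,s,ce=cv2.connectedComponentsWithStats(m.astype(np.uint8))
    for i in range(1,k):
        if s[i,4]>8:
            w=W[l==i]; print(s[i,4],ce[i].round(),((w.max(0)+w.min(0))/2).round(1),np.ptp(w,0).round(),w.mean(0).round(1))
    m=(W[...,2]>134)&(W[...,2]<144)&(p.max(2)>70)&(W[...,0]>300)&(W[...,0]<800)&(W[...,1]>-200)
    k,l,s,ce=cv2.connectedComponentsWithStats(m.astype(np.uint8))
    for i in range(1,k):
        if s[i,4]>30:
            w=W[l==i]; print('cap',s[i,4],ce[i].round(),((w.max(0)+w.min(0))/2).round(1),np.ptp(w,0).round(),w.mean(0).round(1))
E
```

```text
scene 212 180 [424. 240. 133.] [31 31 32]
scene 252 207 [nan nan nan] [66 62 57]
scene 269 220 [471.  41. 133.] [55 54 50]
scene 317 255 [ 503. -104.  133.] [76 73 68]
scene 231 190 [442. 169. 142.] [122 122 114]
scene 292 232 [491. -25. 139.] [124 125 115]
scene 287 333 [ 391. -179.   45.] [119  71  30]
scene 340 352 [ 438. -292.   84.] [217 218 195]
scene 400 240 [ 697. -118.   90.] [164 158 141]
65 [211. 179.] [426.2 248.7 132.3] [28. 25.  9.] [424.7 246.1 132.7]
61 [251. 208.] [457.1 102.4 131.9] [24. 27.  9.] [456.4  99.4 132.1]
61 [268. 221.] [470.1  42.4 132. ] [23. 23. 10.] [468.7  39.5 132.3]
78 [316. 256.] [ 502.9 -101.9  131.4] [23. 24.  9.] [ 501.3 -104.7  132.4]
cap 167 [333. 124.] [782.5 298.6 138.8] [35. 75.  9.] [785.4 296.2 139.6]
cap 316 [230. 190.] [441.  177.2 138.3] [56. 59.  9.] [441.2 175.  138.6]
cap 417 [291. 234.] [488.  -26.7 138.8] [54. 56.  9.] [487.  -29.2 138.4]
side 265 170 [432. 239. 132.] [17 18 17]
side 277 203 [462.  93. 133.] [27 27 29]
side 283 217 [476.  36. 135.] [59 55 54]
side 299 260 [ 507. -109.  133.] [40 36 38]
side 270 184 [445. 170. 136.] [158 164 154]
side 290 235 [490. -30. 136.] [162 167 157]
42 [264. 169.] [429.3 251.6 132.2] [26. 30.  9.] [428.4 245.5 131.7]
56 [277. 202.] [462.1 102.5 131.9] [25. 26. 10.] [461.8  99.3 131.3]
45 [282. 217.] [474.6  44.  131.1] [21. 24.  8.] [473.9  40.2 132. ]
77 [299. 259.] [ 506.4 -101.6  131.3] [24. 30.  8.] [ 506.9 -104.7  131.2]
cap 229 [270. 182.] [444.3 177.3 137.7] [53. 59.  7.] [444.8 174.8 137.2]
cap 316 [290. 235.] [490.5 -28.5 137.9] [54. 57.  8.] [491.  -29.8 137.4]
```

Emit:
arm_command(rot=[[0,0,-6],[0,0,-6],[0,0,-6],[0,0,-6],[0,0,-6]], slide=[[20,-30,0],[20,-30,0],[20,-30,0],[20,-30,0],[20,-30,0]], gripper=[45,45,45,45,45])

```text
clock: 0.62
eef_pos: [265.7, 478.5, 228.6]
tool_rot: [-3.134, -0.002, 0.773]
force: [0.6, -0.0, 0.2]
width: 44.9
```

Emit:
arm_command(rot=[[0,0,-6],[0,0,-6],[0,0,-6],[0,0,-6],[0,0,-6]], slide=[[22,-32,0],[22,-32,0],[22,-32,0],[22,-32,0],[22,-32,0]], gripper=[45,45,45,45,45])

```text
clock: 1.03
eef_pos: [378.2, 310.9, 228.9]
tool_rot: [-3.132, -0.002, 0.226]
force: [1.1, 0.6, -0.2]
width: 45.3
```

Emit:
arm_command(rot=[[0,0,-2],[0,0,0],[0,0,0]], slide=[[24,-34,0],[24,-34,0],[0,0,0]], gripper=[45,45,45])

```text
clock: 1.28
eef_pos: [430.6, 233.9, 229.8]
tool_rot: [-3.136, -0.006, 0.173]
force: [0.5, -0.5, 0.4]
width: 45.0
```

```bash
python3 - <<'E'
from h import *
s=telemetry.read_state();print(s['qpos'].round(2),s['eef_pos'].round(1),s['tool_rot'].round(3))
print(get_calibration('wrist'))
p,W=cloud('wrist','w1')
np.save('w1.npy',W)
E
```

```text
[-0.82  0.42  0.37  1.97 -0.22  0.78 -0.15] [430.6 233.9 229.8] [-3.136 -0.006  0.173]
{'fx': 379.225591631453, 'fy': 379.225591631453, 'cx': 319.8623310820226, 'cy': 240.58723191725713, 'xyz': array([416.99027614, 311.97951161, 373.68088311]), 'attitude': array([-0.3145606 , -0.00536292,  0.1727085 ])}
```

View pics/w1.png

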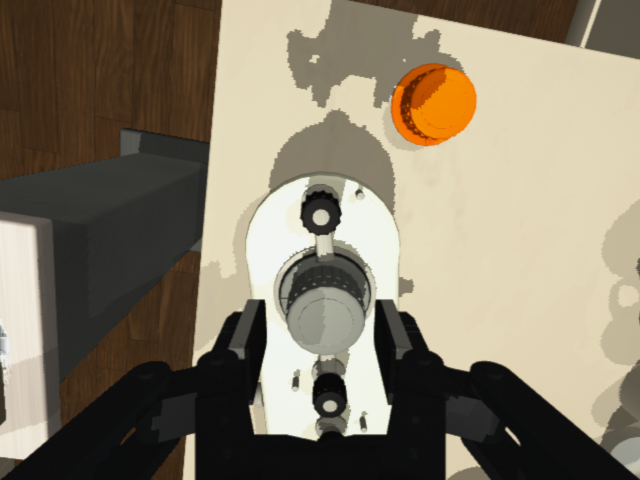

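```bash
cat >> h.py <<'E'
def ray(n,u,v,z,c=None):
    c=c or get_calibration(n)
    r=R.from_euler('xyz',c['attitude']).as_matrix()@np.array([(u-c['cx'])/c['fx'],-(v-c['cy'])/c['fy'],-1])
    return c['xyz']+r*(z-c['xyz'][2])/r[2]
E
python3 - <<'E'
from h import *
for u,v,z in[(320.5,216,134),(326,321,138.5),(330,406,134)]: print(ray('wrist',u,v,z).round(1))
W=np.load('w1.npy')
for u,v in[(321,216),(326,320),(330,405)]:print(W[v,u].round(1))
m=(W[...,2]>135.5)&(W[...,2]<141); v,u=np.nonzero(m); w=W[m]; print(len(w),w.mean(0),((w.max(0)+w.min(0))/2),np.ptp(w,axis=0))
p=cv2.imread('pics/w1.png')[150:440,220:420]; cv2.imwrite('pics/w1c.png',cv2.resize(p,None,fx=2,fy=2,interpolation=cv2.INTER_CUBIC))
E
```

```text
[426.6 255.7 134. ]
[443.4 183.1 138.5]
[460.3 108.2 134. ]
[429.4 252.7 136.4]
[445.5 180.5 139.5]
[462.1 106.  135.3]
4665 [444.48423099 182.65721094 139.08467964] [445.16476454 178.4995007  138.24905347] [ 55.48779209 167.65858584   5.49535347]
```

View pics/w1c.png

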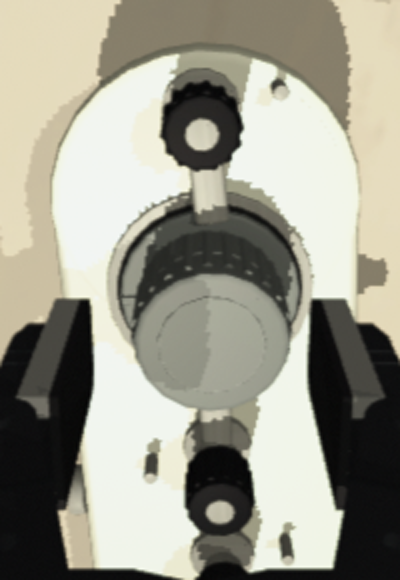

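```bash
python3 - <<'E'
from h import *
a=cv2.imread('pics/scene0.png')[165:275,190:340];cv2.imwrite('pics/sc.png',cv2.resize(a,None,fx=5,fy=5,interpolation=cv2.INTER_CUBIC))
a=cv2.imread('pics/side0.png')[155:275,230:330];cv2.imwrite('pics/sd.png',cv2.resize(a,None,fx=5,fy=5,interpolation=cv2.INTER_CUBIC))
E
```

```text
(no output)
```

View pics/sc.png

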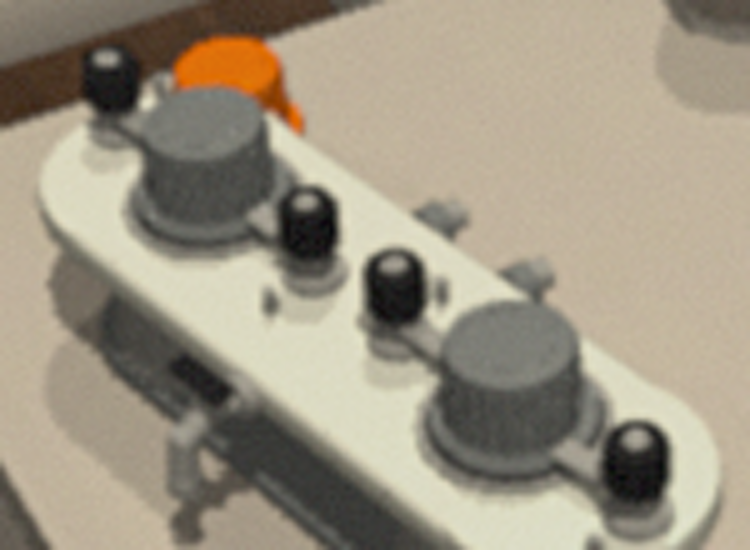

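View pics/sd.png

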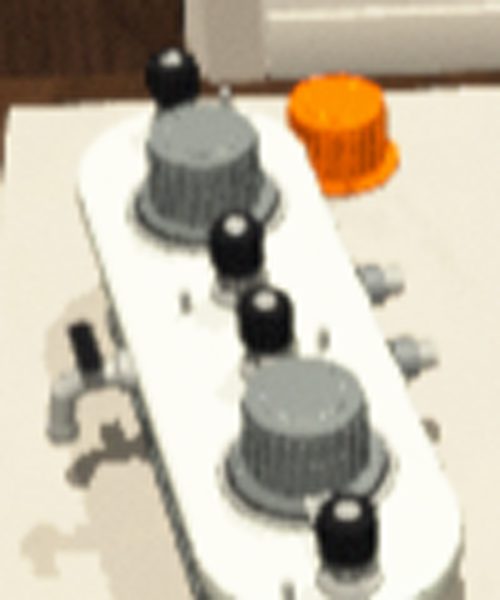

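```bash
python3 - <<'E'
from h import *
for n,L in(("scene",[(211,176.5,134),(251.2,203.7,134),(230.8,189.4,138.5),(268.8,216.6,134),(316.8,251,134),(291.5,231.5,138.5)]),("side",[(264.2,166,134),(277,199.4,134),(270,180.8,138.5),(282.7,214,134),(299,256.5,134)])):
  for l in L:print(n,ray(n,*l).round(1))
E
```

```text
scene [426.7 252.2 134. ]
scene [462.5 109.6 134. ]
scene [443.7 175.5 138.5]
scene [475.3  49.7 134. ]
scene [507.8 -95.3 134. ]
scene [491.1 -22.5 138.5]
side [430.  254.5 134. ]
side [462.4 106.7 134. ]
side [445.7 179.6 138.5]
side [475.2  49.  134. ]
side [507.6 -99.  134. ]
```

Emit:
arm_command(rot=[[0,0,2.5],[0,0,0],[0,0,0],[0,0,0]], slide=[[-2,21,0],[0,0,-35],[0,0,-35],[0,0,0]], gripper=[50,50,50,50])

```text
clock: 1.67
eef_pos: [426.4, 266.5, 159.5]
tool_rot: [-3.127, -0.01, 0.229]
force: [-0.5, 0.9, 0.0]
width: 49.9
```

```bash
python3 - <<'E'
from h import *
s=telemetry.read_state();print(s['eef_pos'].round(1),s['tool_rot'].round(3))
p,W=cloud('wrist','w2')
X=np.array([[428.7,254.8,134],[445,181.5,138.5]]);print(proj('wrist',X), proj('wrist',s['eef_pos']))
E
```

```text
[426.4 266.5 159.5] [-3.127 -0.01   0.229]
[[314.69729922 308.46930958]
 [313.93753789 434.64733968]] [[315.35881932 311.29466636]]
```

View pics/w2.png

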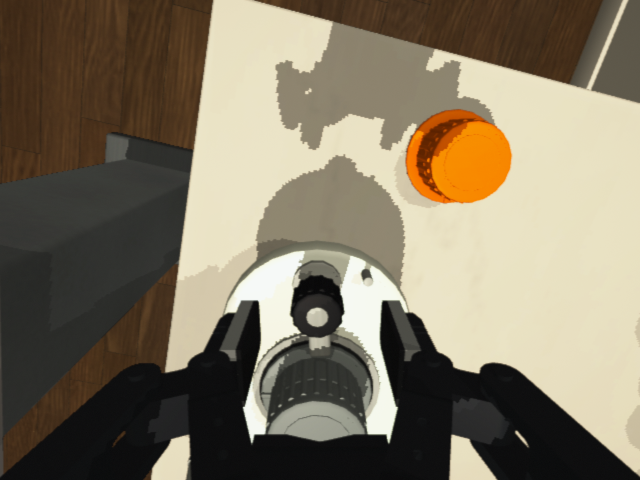

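```bash
python3 - <<'E'
from h import *
print(ray('wrist',317,316,134),get_calibration('wrist'),telemetry.read_state()['eef_pos'])
E
```

```text
[430.78675203 250.91486456 134.        ] {'fx': 379.225591631453, 'fy': 379.225591631453, 'cx': 319.8623310820226, 'cy': 240.58723191725713, 'xyz': array([408.89714648, 342.5798967 , 306.44336875]), 'attitude': array([-0.30386758, -0.01171845,  0.22840393])} [427.40493534 267.15200395 161.71890127]
```

Emit:
arm_command(rot=[[-0.9,0.4,-0.5],[0,0,0],[0,0,0]], slide=[[1.5,-14,0],[0,0,0],[0,0,0]], gripper=[50,50,50])

```text
clock: 1.97
eef_pos: [429.1, 255.8, 164.8]
tool_rot: [-3.139, -0.004, 0.225]
force: [0.3, -0.3, 0.1]
width: 50.1
```

```bash
python3 - <<'E'
from h import *
s=telemetry.read_state();print(s['eef_pos'].round(1),s['tool_rot'].round(3))
p,W=cloud('wrist','w3')
print(get_calibration('wrist'))
s=telemetry.read_state();print(s['eef_pos'].round(1),s['tool_rot'].round(3))
cv2.imwrite('pics/w3c.png',cv2.resize(p[220:460,200:440,::-1],None,fx=2,fy=2))
E
```

```text
[429.1 255.8 164.8] [-3.139 -0.004  0.225]
{'fx': 379.225591631453, 'fy': 379.225591631453, 'cx': 319.8623310820226, 'cy': 240.58723191725713, 'xyz': array([411.91943224, 333.1654488 , 308.64627564]), 'attitude': array([-0.31701042, -0.00368098,  0.2246855 ])}
[429.4 255.6 165. ] [-3.139 -0.004  0.225]
```

View pics/w3c.png

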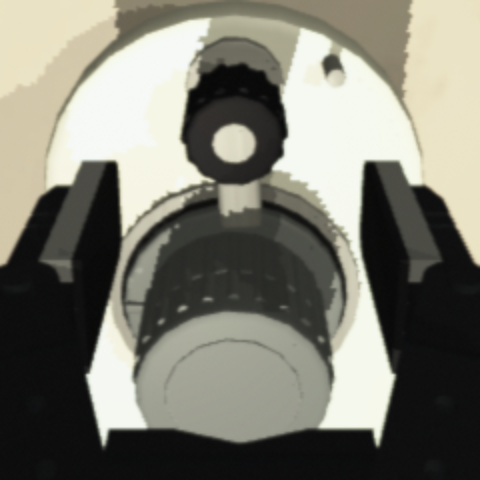

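```bash
python3 - <<'E'
from h import *
print(ray('wrist',317,291.2,134),ray('wrist',316.5,416,138.5))
E
```

```text
[429.91267915 250.80929453 134.        ] [446.03779019 178.29038918 138.5       ]
```

Emit:
arm_command(rot=[[0,0,0],[0,0,0],[0,0,0],[0,0,0],[0,0,0]], slide=[[0,-4,-12],[0,0,-15],[0,0,-15],[0,0,-8],[0,0,0]], gripper=[50,50,50,50,50])

```text
clock: 2.43
eef_pos: [433.6, 254.4, 120.0]
tool_rot: [-3.133, -0.018, 0.225]
force: [-1.2, 0.2, -0.8]
width: 50.3
```

Emit:
arm_command(rot=[[-0.6,0.9,0],[0,0,0],[0,0,0]], slide=[[-4,-3,-8],[0,0,0],[0,0,0]], gripper=[50,50,50])

```text
clock: 2.68
eef_pos: [430.4, 251.9, 113.3]
tool_rot: [-3.139, -0.001, 0.225]
force: [0.3, 1.1, -0.0]
width: 49.7
```

Good; close on the knob.

Emit:
arm_command(rot=[[0,0,0],[0,0,0],[0,0,0],[0,0,0],[0,0,0]], slide=[[0,0,0],[0,0,0],[0,0,0],[0,0,0],[0,0,0]], gripper=[15,15,15,15,15])

```text
clock: 3.1
eef_pos: [428.6, 251.6, 114.3]
tool_rot: [-3.139, 0.002, 0.226]
force: [-0.4, 0.2, -3.1]
width: 24.3
```

```bash
python3 - <<'E'
from h import *
s=telemetry.read_state();print(s['eef_pos'].round(1),s['tool_rot'].round(3),s['force'].round(1),s['torque'].round(2),s['width'])
p,W=cloud('wrist','w4')
cv2.imwrite('pics/w4c.png',cv2.resize(p[200:460,180:460,::-1],None,fx=2,fy=2))
E
```

```text
[428.6 251.6 114.3] [-3.139e+00  2.000e-03  2.260e-01] [-0.4  0.2 -3.1] [ 0.01 -0.01  0.01] 24.300964008554832
```

View pics/w4c.png

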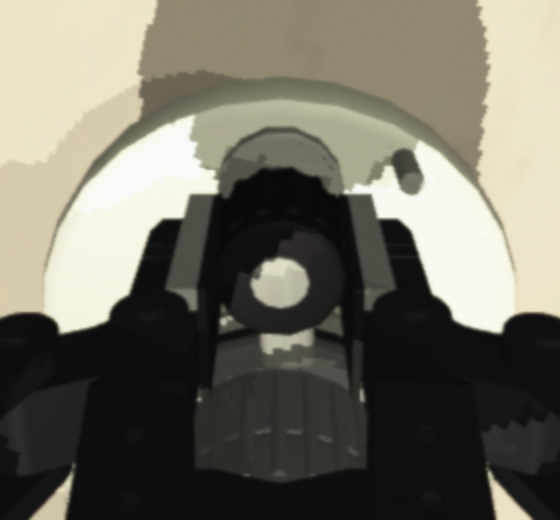

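Emit:
arm_command(rot=[[0,0,6],[0,0,6],[0,0,6],[0,0,6],[0,0,6]], slide=[[0,0,0],[0,0,0],[0,0,0],[0,0,0],[0,0,0]], gripper=[15,15,15,15,15])

```text
clock: 3.57
eef_pos: [429.0, 251.8, 114.3]
tool_rot: [-3.14, 0.001, 0.77]
force: [-0.3, -0.9, -3.0]
width: 24.1
```

```bash
cat > st.py <<'E'
from h import *
s=telemetry.read_state();print(s['clock'],s['eef_pos'].round(1),s['tool_rot'].round(3),'F',s['force'].round(1),'T',s['torque'].round(2),'w',s['width'].round(1),s['qpos'].round(2))
E
python3 st.py
```

```text
Traceback (most recent call last):
  File "st.py", line 2, in <module>
    s=telemetry.read_state();print(s['clock'],s['eef_pos'].round(1),s['tool_rot'].round(3),'F',s['force'].round(1),'T',s['torque'].round(2),'w',s['width'].round(1),s['qpos'].round(2))
                                                                                                                                                ^^^^^^^^^^^^^^^^
AttributeError: 'float' object has no attribute 'round'
```

Emit:
arm_command(rot=[[0,0,6],[0,0,6],[0,0,6],[0,0,6],[0,0,6]], slide=[[0,0,0],[0,0,0],[0,0,0],[0,0,0],[0,0,0]], gripper=[15,15,15,15,15])

```text
clock: 3.98
eef_pos: [429.2, 252.2, 114.3]
tool_rot: [-3.14, 0.001, 1.319]
force: [-0.5, 0.8, -2.6]
width: 23.6
```

```bash
sed -i "s/s\['width'\].round(1)/s['width']/" st.py; python3 st.py
```

```text
3.9833 [429.2 252.2 114.3] [-3.140e+00  1.000e-03  1.319e+00] F [-0.5  0.8 -2.6] T [ 0.11  0.14 -0.06] w 23.62417282667375 [-0.56  0.6  -0.04  2.04  0.05  0.51  0.68]
```

Emit:
arm_command(rot=[[0,0,5],[0,0,5],[0,0,4],[0,0,4]], slide=[[0,0,0],[0,0,0],[0,0,0],[0,0,0]], gripper=[15,15,15,15])

```text
clock: 4.32
eef_pos: [429.3, 252.5, 114.3]
tool_rot: [-3.14, -0.0, 1.648]
force: [-0.9, 0.1, -1.4]
width: 23.7
```

```bash
python3 st.py
```

```text
4.3167 [429.3 252.5 114.3] [-3.14  -0.     1.648] F [-0.9  0.1 -1.4] T [ 0.11  0.15 -0.62] w 23.74720858762417 [-0.49  0.6  -0.14  2.04  0.15  0.51  0.91]
```

Emit:
arm_command(rot=[[0,0,3],[0,0,3],[0,0,0]], slide=[[0,0,0],[0,0,0],[0,0,0]], gripper=[15,15,15])

```text
clock: 4.57
eef_pos: [430.4, 252.7, 114.3]
tool_rot: [-3.141, -0.002, 1.752]
force: [-1.0, 1.3, -1.0]
width: 23.5
```

```bash
python3 st.py
```

```text
4.5667 [430.4 252.7 114.3] [-3.141e+00 -2.000e-03  1.752e+00] F [-1.   1.3 -1. ] T [ 0.07  0.26 -0.87] w 23.479565593555186 [-0.47  0.6  -0.17  2.04  0.18  0.52  0.98]
```

Emit:
arm_command(rot=[[0,0,0],[0,0,0],[0,0,0],[0,0,0],[0,0,0]], slide=[[0,0,0],[0,0,0],[0,0,12],[0,0,20],[0,0,25]], gripper=[44,44,44,44,44])

```text
clock: 4.98
eef_pos: [428.9, 250.5, 169.3]
tool_rot: [-3.134, 0.002, 1.75]
force: [-0.1, -0.1, 0.6]
width: 43.9
```

Emit:
arm_command(rot=[[0,0,-7],[0,0,-7],[0,0,-7],[0,0,-7],[0,0,-7]], slide=[[3,-14,4],[3,-14,0],[3,-14,0],[3,-14,0],[3,-14,0]], gripper=[50,50,50,50,50])

```text
clock: 5.4
eef_pos: [447.6, 184.4, 180.5]
tool_rot: [3.137, -0.008, 1.128]
force: [-0.1, 0.4, 0.3]
width: 50.0
```

Emit:
arm_command(rot=[[0,0,-7],[0,0,-7],[0,0,-7],[0,0,-7],[0,0,-7]], slide=[[3,-14,0],[3,-14,0],[3,-14,0],[3,-14,0],[0,0,0]], gripper=[50,50,50,50,50])

```text
clock: 5.82
eef_pos: [461.5, 122.6, 182.5]
tool_rot: [3.132, -0.011, 0.498]
force: [0.2, -0.1, 0.1]
width: 50.2
```

```bash
python3 st.py
```

```text
5.8167 [461.5 122.6 182.5] [ 3.132 -0.011  0.498] F [ 0.2 -0.1  0.1] T [ 0.02  0.04 -0.08] w 50.184579513467966 [-0.44  0.46  0.17  2.05 -0.11  0.63  0.3 ]
```

Emit:
arm_command(rot=[[0.5,0.6,-6],[0,0,-6],[0,0,-4],[0,0,0]], slide=[[0,-6,-5],[0,-6,-5],[0,-4,-5],[0,0,0]], gripper=[50,50,50,50])

```text
clock: 6.15
eef_pos: [462.8, 105.2, 168.7]
tool_rot: [-3.14, -0.009, 0.199]
force: [-0.7, -0.5, -0.9]
width: 50.2
```

```bash
python3 - <<'E'
import st
from h import *
p,W=cloud('wrist','w5')
cv2.imwrite('pics/w5c.png',cv2.resize(p[100:460,160:480,::-1],None,fx=1.6,fy=1.6))
print(proj('wrist',[[461.4,105.5,134]]))
E
```

```text
6.15 [462.8 105.2 168.7] [-3.14  -0.009  0.199] F [-0.7 -0.5 -0.9] T [ 0.03  0.02 -0.01] w 50.15832971931964 [-0.45  0.48  0.24  2.07 -0.2   0.6   0.12]
[[314.56629443 279.24534518]]
```

View pics/w5c.png

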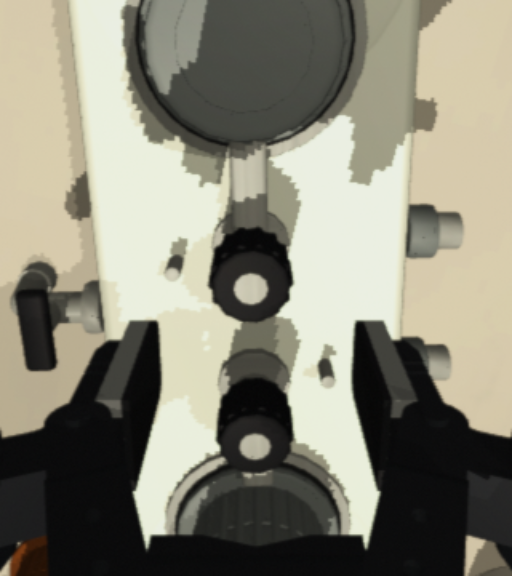

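Emit:
arm_command(rot=[[0,0.5,1],[0,0,0],[0,0,0],[0,0,0],[0,0,0]], slide=[[-1,0,-14],[-1,0,-14],[-1,0,-14],[-1,0,-6],[0,0,0]], gripper=[50,50,50,50,50])

```text
clock: 6.62
eef_pos: [461.1, 108.9, 122.1]
tool_rot: [-3.136, -0.007, 0.235]
force: [-0.6, 1.2, -0.3]
width: 49.9
```

```bash
python3 st.py
```

```text
6.6167 [461.1 108.9 122.1] [-3.136 -0.007  0.235] F [-0.6  1.2 -0.3] T [ 0.03 -0.   -0.03] w 49.88910573253851 [-0.41  0.56  0.18  2.11 -0.23  0.48  0.18]
```

Emit:
arm_command(rot=[[-0.3,0.4,0],[0,0,0],[0,0,0]], slide=[[1,-3.5,-9],[0,0,0],[0,0,0]], gripper=[50,50,50])

```text
clock: 6.87
eef_pos: [463.2, 105.9, 113.5]
tool_rot: [-3.14, -0.001, 0.238]
force: [-0.7, 0.8, -0.2]
width: 50.0
```

```bash
python3 st.py
```

```text
6.8667 [463.2 105.9 113.5] [-3.14e+00 -1.00e-03  2.38e-01] F [-0.7  0.8 -0.2] T [-0.    0.01 -0.04] w 50.04137751144976 [-0.41  0.58  0.18  2.11 -0.23  0.47  0.18]
```

Emit:
arm_command(rot=[[0,0,0],[0,0,0],[0,0,0],[0,0,0],[0,0,0]], slide=[[0,0,0],[0,0,0],[0,0,0],[0,0,0],[0,0,0]], gripper=[15,15,15,15,15])

```text
clock: 7.28
eef_pos: [461.3, 105.4, 114.4]
tool_rot: [-3.139, 0.003, 0.238]
force: [1.0, -0.3, -3.5]
width: 23.7
```

Emit:
arm_command(rot=[[0,0,6],[0,0,6],[0,0,6],[0,0,6],[0,0,6]], slide=[[0,0,0],[0,0,0],[0,0,0],[0,0,0],[0,0,0]], gripper=[15,15,15,15,15])

```text
clock: 7.7
eef_pos: [461.6, 105.5, 114.4]
tool_rot: [-3.14, 0.002, 0.783]
force: [-0.0, -0.8, -2.4]
width: 24.0
```

```bash
python3 st.py
```

```text
7.7 [461.6 105.5 114.4] [-3.14e+00  2.00e-03  7.83e-01] F [-0.  -0.8 -2.4] T [ 0.03  0.02 -0.05] w 24.006109369026728 [-0.31  0.57  0.03  2.11 -0.04  0.47  0.54]
```

Emit:
arm_command(rot=[[0,0,6],[0,0,6],[0,0,6],[0,0,6],[0,0,6]], slide=[[0,0,0],[0,0,0],[0,0,0],[0,0,0],[0,0,0]], gripper=[15,15,15,15,15])

```text
clock: 8.12
eef_pos: [461.8, 105.8, 114.4]
tool_rot: [-3.141, 0.002, 1.332]
force: [-0.3, -0.3, -2.9]
width: 23.7
```

Emit:
arm_command(rot=[[0,0,5],[0,0,5],[0,0,4],[0,0,4],[0,0,3]], slide=[[0,0,0],[0,0,0],[0,0,0],[0,0,0],[0,0,0]], gripper=[15,15,15,15,15])

```text
clock: 8.53
eef_pos: [461.8, 106.1, 114.4]
tool_rot: [-3.14, 0.001, 1.717]
force: [-0.0, 1.3, -1.8]
width: 24.0
```

```bash
python3 st.py
```

```text
8.5333 [461.8 106.1 114.4] [-3.140e+00  1.000e-03  1.717e+00] F [-0.   1.3 -1.8] T [ 0.13  0.1  -0.76] w 23.999512287189184 [-0.13  0.58 -0.22  2.1   0.26  0.49  1.16]
```

Emit:
arm_command(rot=[[0,0,0],[0,0,0],[0,0,0],[0,0,0],[0,0,0]], slide=[[0,0,0],[0,0,0],[0,0,12],[0,0,25],[0,0,25]], gripper=[44,44,44,44,44])

```text
clock: 8.95
eef_pos: [459.7, 105.0, 174.7]
tool_rot: [-3.133, 0.002, 1.712]
force: [1.3, -1.2, -0.3]
width: 43.7
```

Emit:
arm_command(rot=[[0,0,-7],[0,0,-7],[0,0,-7],[0,0,-7],[0,0,-7]], slide=[[-2,8,3],[-2,8,0],[-2,8,0],[-2,8,0],[-2,8,0]], gripper=[80,80,80,80,80])

```text
clock: 9.37
eef_pos: [455.8, 145.2, 185.1]
tool_rot: [3.136, -0.005, 1.083]
force: [-0.5, 1.0, -0.3]
width: 79.8
```

Emit:
arm_command(rot=[[0,0,-7],[0,0,-7],[0,0,-7],[0,0,-7],[0,0,-7]], slide=[[-1,7,0],[-1,7,0],[-1,7,0],[-1,7,0],[0,0,0]], gripper=[80,80,80,80,80])

```text
clock: 9.78
eef_pos: [453.3, 177.4, 187.4]
tool_rot: [3.134, -0.011, 0.46]
force: [-0.7, 1.1, 0.5]
width: 80.0
```

Emit:
arm_command(rot=[[0,0,-6],[0,0,-6],[0,0,0]], slide=[[0,0,0],[0,0,0],[0,0,0]], gripper=[80,80,80])

```text
clock: 10.03
eef_pos: [454.3, 179.2, 188.5]
tool_rot: [3.135, -0.015, 0.235]
force: [0.2, 0.5, -0.6]
width: 80.1
```

```bash
python3 - <<'E'
import st
from h import *
p,W=cloud('wrist','w6')
cv2.imwrite('pics/w6c.png',cv2.resize(p[100:480,120:520,::-1],None,fx=1.5,fy=1.5))
print(proj('wrist',[[445.4,179,138.5]]),proj('wrist',telemetry.read_state()['eef_pos']))
E
```

```text
10.0333 [454.3 179.2 188.5] [ 3.135 -0.015  0.235] F [ 0.2  0.5 -0.6] T [0.01 0.01 0.05] w 80.08941228986644 [-0.55  0.46  0.16  2.02 -0.1   0.65 -0.1 ]
[[301.30266251 264.30201581]] [[318.13736751 313.00333804]]
```

View pics/w6c.png

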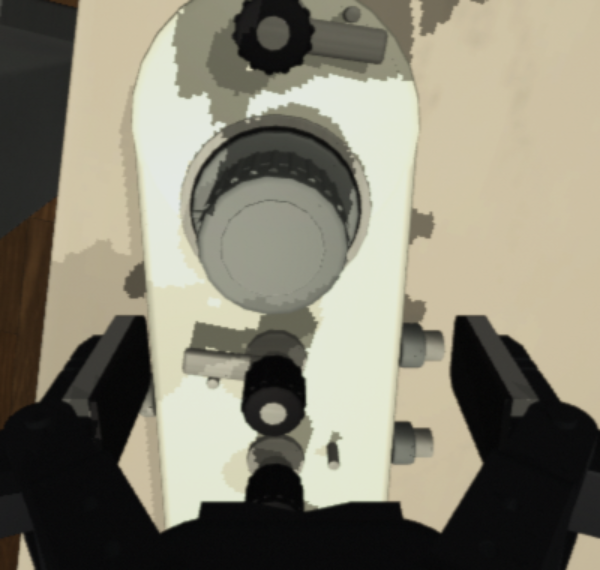

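Emit:
arm_command(rot=[[0.2,0.9,-0.5],[0,0,0],[0,0,0],[0,0,0]], slide=[[-8.5,0,-10],[0,0,-10],[0,0,-10],[0,0,0]], gripper=[80,80,80,80])

```text
clock: 10.42
eef_pos: [444.4, 179.6, 157.0]
tool_rot: [-3.139, -0.001, 0.238]
force: [-0.9, 0.1, -0.3]
width: 79.9
```

```bash
python3 st.py
```

```text
10.4167 [444.4 179.6 157. ] [-3.139e+00 -1.000e-03  2.380e-01] F [-0.9  0.1 -0.3] T [-0.02  0.06  0.02] w 79.93363436301303 [-0.54  0.51  0.13  2.06 -0.12  0.58 -0.08]
```

Emit:
arm_command(rot=[[0,0,-1],[0,0,0],[0,0,0],[0,0,0],[0,0,0]], slide=[[1,0,-12],[0,0,-12],[0,0,-12],[0,0,-10],[0,0,0]], gripper=[80,80,80,80,80])

```text
clock: 10.83
eef_pos: [444.0, 178.8, 108.9]
tool_rot: [-3.137, 0.002, 0.224]
force: [0.9, -0.3, -0.2]
width: 80.2
```

```bash
python3 st.py
```

```text
10.8333 [444.  178.8 108.9] [-3.137e+00  2.000e-03  2.240e-01] F [ 0.9 -0.3 -0.2] T [-0.02  0.06  0.06] w 80.24860877284955 [-0.51  0.59  0.11  2.1  -0.15  0.46 -0.06]
```

Emit:
arm_command(rot=[[0,0,0],[0,0,0],[0,0,0],[0,0,0],[0,0,0]], slide=[[1.5,0,-4],[0,0,0],[0,0,0],[0,0,0],[0,0,0]], gripper=[80,80,45,45,45])

```text
clock: 11.25
eef_pos: [445.7, 178.5, 106.0]
tool_rot: [-3.136, 0.002, 0.225]
force: [-0.8, -0.4, -2.4]
width: 54.9
```

Emit:
arm_command(rot=[[0,0,0],[0,0,0]], slide=[[0,0,0],[0,0,0]], gripper=[45,45])

```text
clock: 11.42
eef_pos: [445.6, 178.6, 106.5]
tool_rot: [-3.136, 0.002, 0.226]
force: [0.1, -0.6, -1.5]
width: 54.5
```

```bash
python3 st.py
```

```text
11.4167 [445.6 178.6 106.5] [-3.136e+00  2.000e-03  2.260e-01] F [ 0.1 -0.6 -1.5] T [-0.08  0.07  0.02] w 54.5386626648545 [-0.51  0.6   0.11  2.1  -0.15  0.46 -0.06]
```

Emit:
arm_command(rot=[[0,0,3],[0,0,3]], slide=[[0,0,0],[0,0,0]], gripper=[45,45])

```text
clock: 11.58
eef_pos: [445.7, 178.7, 106.8]
tool_rot: [-3.136, 0.001, 0.333]
force: [0.1, -0.3, -1.3]
width: 54.5
```

```bash
python3 st.py
```

```text
11.5833 [445.7 178.7 106.8] [-3.136e+00  1.000e-03  3.330e-01] F [ 0.1 -0.3 -1.3] T [-0.04  0.05  0.01] w 54.48372015649163 [-0.49  0.59  0.08  2.1  -0.11  0.45  0.01]
```

Emit:
arm_command(rot=[[0,0,6],[0,0,6],[0,0,6],[0,0,6],[0,0,6]], slide=[[0,0,0.3],[0,0,0.3],[0,0,0.3],[0,0,0.3],[0,0,0.3]], gripper=[45,45,45,45,45])

```text
clock: 12.0
eef_pos: [446.1, 179.2, 108.6]
tool_rot: [-3.137, -0.0, 0.882]
force: [-0.2, -0.3, -1.6]
width: 54.4
```

```bash
python3 st.py
```

```text
12.0 [446.1 179.2 108.6] [-3.137 -0.     0.882] F [-0.2 -0.3 -1.6] T [-0.08 -0.04 -0.02] w 54.436369552548086 [-0.39  0.59 -0.07  2.09  0.08  0.47  0.37]
```

Counterclockwise turns freely and rises; continue to the stop.

Emit:
arm_command(rot=[[0,0,6],[0,0,6],[0,0,6],[0,0,6],[0,0,6]], slide=[[0,0,0.3],[0,0,0.3],[0,0,0.3],[0,0,0.3],[0,0,0.3]], gripper=[45,45,45,45,45])

```text
clock: 12.42
eef_pos: [446.5, 179.3, 110.5]
tool_rot: [-3.138, -0.001, 1.433]
force: [-0.2, -0.2, -1.7]
width: 54.6
```

```bash
python3 st.py
```

```text
12.4167 [446.5 179.3 110.5] [-3.138e+00 -1.000e-03  1.433e+00] F [-0.2 -0.2 -1.7] T [ 0.01  0.04 -0.03] w 54.632431011679316 [-0.29  0.59 -0.22  2.08  0.26  0.49  0.73]
```

Emit:
arm_command(rot=[[0,0,5],[0,0,5],[0,0,4]], slide=[[0,0,0.3],[0,0,0.3],[0,0,0.3]], gripper=[45,45,45])

```text
clock: 12.67
eef_pos: [446.7, 179.1, 111.5]
tool_rot: [-3.139, -0.001, 1.691]
force: [-0.3, -0.3, -0.9]
width: 54.7
```

```bash
python3 st.py
```

```text
12.6667 [446.7 179.1 111.5] [-3.139e+00 -1.000e-03  1.691e+00] F [-0.3 -0.3 -0.9] T [-0.06  0.01  0.02] w 54.661864877375734 [-0.24  0.6  -0.29  2.08  0.34  0.51  0.91]
```

Emit:
arm_command(rot=[[0,0,4],[0,0,4],[0,0,3]], slide=[[0,0,0.2],[0,0,0.2],[0,0,0]], gripper=[45,45,45])

```text
clock: 12.92
eef_pos: [446.1, 179.5, 111.9]
tool_rot: [-3.138, -0.003, 1.885]
force: [3.4, -0.8, -6.9]
width: 54.4
```

```bash
python3 st.py
```

```text
12.9167 [446.1 179.5 111.9] [-3.138e+00 -3.000e-03  1.885e+00] F [ 3.4 -0.8 -6.9] T [-0.09 -0.38 -0.87] w 54.40263571348771 [-0.2   0.6  -0.35  2.08  0.39  0.52  1.05]
```

Emit:
arm_command(rot=[[0,0,0],[0,0,0],[0,0,0]], slide=[[0,0,3],[0,0,3],[0,0,0]], gripper=[45,45,45])

```text
clock: 13.17
eef_pos: [446.4, 179.0, 117.4]
tool_rot: [-3.137, -0.004, 1.883]
force: [-0.0, 0.5, 2.9]
width: 54.1
```

```bash
python3 st.py
```

```text
13.1667 [446.4 179.  117.4] [-3.137 -0.004  1.883] F [-0.   0.5  2.9] T [ 0.05  0.22 -0.02] w 54.1235488334093 [-0.19  0.59 -0.36  2.08  0.39  0.54  1.06]
```

Emit:
arm_command(rot=[[0,0,0],[0,0,0],[0,0,0],[0,0,0]], slide=[[0,0,5],[0,0,6],[0,0,6],[0,0,0]], gripper=[45,45,45,45])

```text
clock: 13.5
eef_pos: [446.4, 179.2, 137.3]
tool_rot: [-3.139, -0.002, 1.884]
force: [-0.4, 0.0, -0.8]
width: 54.5
```

```bash
python3 st.py
```

```text
13.5 [446.4 179.2 137.3] [-3.139e+00 -2.000e-03  1.884e+00] F [-0.4  0.  -0.8] T [ 0.05 -0.05 -0.  ] w 54.47419818921688 [-0.17  0.56 -0.38  2.06  0.36  0.58  1.08]
```

Emit:
arm_command(rot=[[0,0,0],[0,0,0],[0,0,0],[0,0,0],[0,0,0]], slide=[[0,0,10],[0,0,12],[0,0,12],[0,0,10],[0,0,0]], gripper=[45,45,45,45,45])

```text
clock: 13.92
eef_pos: [445.7, 179.2, 184.7]
tool_rot: [-3.139, -0.001, 1.885]
force: [0.1, 0.2, -0.9]
width: 54.5
```

Emit:
arm_command(rot=[[0,0,0],[0,0,0]], slide=[[0,0,0],[0,0,0]], gripper=[45,45])

```text
clock: 14.08
eef_pos: [445.8, 179.2, 185.0]
tool_rot: [-3.141, -0.001, 1.885]
force: [-0.1, 0.1, -1.4]
width: 54.4
```

```bash
python3 - <<'E'
import st
from h import *
p,W=cloud('scene')
cv2.imwrite('pics/s7.png',cv2.resize(p[120:280,150:350,::-1],None,fx=4,fy=3.75))
p2,W2=cloud('side')
cv2.imwrite('pics/d7.png',cv2.resize(p2[100:300,200:400,::-1],None,fx=3,fy=3))
print(proj('side',[[445.5,179,175],[445.5,179,95]]),proj('scene',[[445.5,179,175]]))
E
```

```text
14.0833 [445.8 179.2 185. ] [-3.141e+00 -1.000e-03  1.885e+00] F [-0.1  0.1 -1.4] T [ 0.04 -0.03 -0.04] w 54.36282203023722 [-0.13  0.49 -0.43  2.02  0.31  0.7   1.13]
[[268.98541189 168.86018824]
 [271.0341655  194.77771887]] [[228.73444997 174.93437535]]
```

View pics/s7.png

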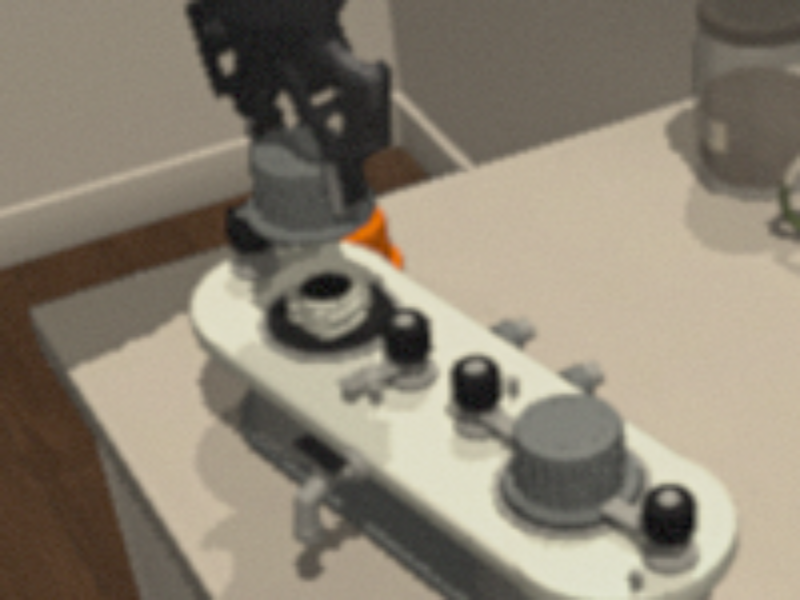

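View pics/d7.png

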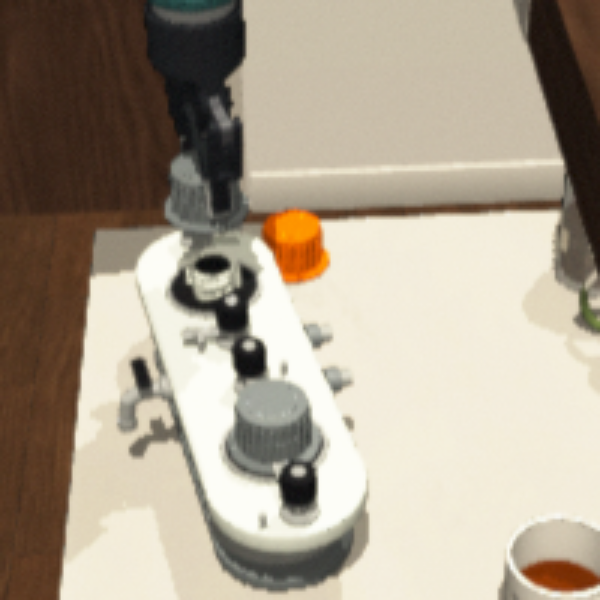

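Emit:
arm_command(rot=[[0,0,0],[0,0,0],[0,0,0]], slide=[[0,0,1],[0,0,0],[0,0,0]], gripper=[45,45,45])

```text
clock: 14.43
eef_pos: [444.5, 178.6, 184.2]
tool_rot: [-3.136, -0.001, 1.885]
force: [0.3, -0.7, -1.9]
width: 54.2
```

```bash
python3 st.py; python3 -c "
from cell import ctrl;print(ctrl.finish_job())"
```

```text
14.4333 [444.5 178.6 184.2] [-3.136e+00 -1.000e-03  1.885e+00] F [ 0.3 -0.7 -1.9] T [-0.07 -0.04  0.  ] w 54.157214022860046 [-0.13  0.49 -0.43  2.02  0.31  0.7   1.13]
the job is handed in; nothing more can be done
None
```

The left chamber is open and its cap is off. I handed the job in at 14.4 s with the gripper still holding the cap upright, about 78 mm above the port by the tool readings.

- **Locking knobs:** I turned both left knobs counterclockwise to their open stops. I felt each stop at about 0.6–0.9 N·m, and the wrist picture shows both dogs swung clear.
- **Cap thread:** This cap loosens counterclockwise. It turned freely and rose about 5 mm to its stop at roughly 90°, then lifted straight up with almost no force.
- **Last checks:** The scene and side pictures show the threaded neck bare, the cap upright above it, the right chamber still closed with its dogs over the rim, and the orange look-alike untouched. I took no last picture of the cartridge or tumbler, and never moved near them or the mug.
- **What disagreed:** The cameras differed by up to about 7 mm on the knob and cap positions. I settled on positions by combining the views, and the grips confirmed them. A final 1 mm raise ended about 1 mm lower instead (tool height 184.2 mm), and I left it there.

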